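Clamp a panel to the gluing easel

ROBOT

A 7-joint arm with a two-finger parallel gripper is mounted at the origin on a cart in front of the work surface, level with it; the furniture and walls round the work are solid. World frame = base frame: x ahead of the robot, y to its left, z up, the work surface at z = 0. Lengths are in m, angles in rad, forces in N, time in s.
With the tool pointing down it reaches from about 0.4 to 0.875 m from the base axis. Payload 19.3 kg.
Tool frame: the origin (TCP) lies at the very end of the fingers, on their centre line; the grasp point (between the pads) lies 19 mm behind it; z points along the fingers, y is the line along which they close (so a half turn about z gives the same grasp; the last joint's range is limited). The gripper opens to 85 mm and grips with 20 to 120 N. Pads are 22 mm wide; open, the fingers measure 114 mm over their backs; the gripper's body (76 mm by 85 mm) begins 54 mm behind the grasp point. The pads swing forward as they close: fully open they stand 13 mm farther back than shut.
Start: joints at [1.11, 0.521, -0.036, 1.599, 0.021, 1.021, -0.113], TCP at [0.238, -0.578, 0.199] pointing down, gripper open.
Joint ranges: [-2.91, 2.91], [-0.3, 2.13], [-1.5, 1.42], [0.17, 2.43], [-1.26, 4.41], [0.16, 1.93], [-2.52, 2.52]. Speed limits (rad/s): [1.89, 1.89, 2.39, 2.39, 3.01, 3.01, 3.01].

INTERFACE

Orientations are given as [roll, pitch, yaw] about the fixed x, y, z axes, in that order (R = Rz(yaw) Ry(pitch) Rx(roll)).
In Python, from workcell import bot gives the robot as it stands. The module is installed in compiled form; this text tells all that it offers.
- The arm moves only by the tool apply_moves, never from a script. Its arguments are lists of equal length, an entry for each row: "claw": the finger opening in m, from 0 to 0.0854; "xyz": the shift along the tool's x, y, z in m, a list of three; "twist": the turn, a rotation vector about the tool's x, y, z in rad, a list of three. A call has 1 to 20 rows; each row shifts and turns the commanded pose from where the row before left it, along the tool's axes as they then stand; what a row does not reach is not made up. A row lasts 1/10 s, in which the tool goes at most 50 mm and 8.59 degrees, less where a joint would pass 70% of its speed; a pose out of reach is approached as far as the arm can. A call with a gripper value outside its range is refused whole. The fingers move at their own pace and stop on an object; "force" is the grip in N (left out, the last holds). Time passes only in rows, so rows that do not move let the fingers close. It gives the time, the measured TCP pose, the force, the opening and the grip force at its end, in the units of the state.
- bot.observe(): the state, without advancing time (a new reading comes with each control period).
- bot.grab_frame(name): name is "scene" or "side" or "wrist"; returns a dict with "img" (480x640x3 uint8, red, green, blue), "vfov" (degrees; the focal length in pixels is half the picture's height over the tangent of half this angle, whatever the lens; pixels are square), "cx", "cy" (the principal point, pixels), "distortion" ([k1, k2, p1, p2, k3] as OpenCV has them; the pictures are not rectified), "view" (4x4, takes a point from world to camera coordinates). Camera axes: x right, y up, looking along -z (the intrinsics and any distortion apply to the point x, -y, -z); pixel columns grow to the right and rows downward; lengths in m; the calibration is good to about 2 mm. A picture is of the moment at which its call begins. There is no depth.
- bot.job_done(): hands the job in; it is judged then, once.
Trained networks look in the newest picture that a camera, given by its name, has taken for a name from the list of things; names that differ only in an ending like _2 or _b are one class to them, and where a whole thing is asked for, a point or a joint stands for the part that bears it (a point fixed in the world has none). Each returns a list of dicts, best first, with "score" (0 to 1); they miss things now and then, are a little off and sometimes report something else, mostly with a low value. They report only what shows in the picture. A call takes as long as a camera call.
- bot.find_in(camera, query): "position" ([x, y, z] in m, in world coordinates, good to about 4 mm: the middle of the surface that is visible of it).
The state is a dict: "clock": time; "qpos": joint angles; "qd": joint speeds; "joint_efforts": joint torques, N m; "position": TCP position; "tool_rot": TCP orientation; "force": force on the tool from outside, world axes, zero at the start; "moment": the same for the moment, N m; "grip_width": finger opening in m; "finger_force": force on a finger pad.
Only numpy, scipy, OpenCV 4.12 (cv2) and the standard library are available. Lean on these libraries where they do the work, as an engineer would, in place of code of your own. Each camera call takes 0.05 s, during which the arm holds its last target. There are 200 camera calls.

TASK

Take the thin wooden panel out of its grooved stand and set it on the ledge of the leaning gluing easel, flat against the backing plate and pushed home against the end stop, and let go of it. Then squeeze the spring clamp open and clip it over the free end of the plate and panel (the end without the stop), so that its jaws pinch both together, and leave it there. Do not disturb the pencil, the cork sanding block or the roll of black tape.

Things in the scene. Friction and masses are not known exactly. Their poses are not given: they have to be found in the camera images.
- fence: Backing plate of the fixed gluing easel, aluminium on plywood, leaning 30 deg sideways, 52 mm above the bench. Origin: where plate face and ledge meet, at the free end. x along the plate to the end stop, z up the leaning plate, y out of its back; the panel goes on the -y side, which faces partly up. Plate: x 0 to 90, y 0 to 6, z to 45 mm. Ledge: top at z = 0, y 0 to -16 mm.
- free_end (a point): Middle of the free end of the plate, 22 mm up from the ledge: the clamp goes on here, pointing along the plate's x. This end faces the robot. Behind the plate the first 50 mm from this end are clear of struts.
- end_stop (a point): Middle of the face of the end stop (90 mm from the free end, 20 mm high), against which the panel's end is pushed; the panel is as long as the plate, so its other end is then flush with the free end.
- panel: Loose thin wooden panel, 90 x 8 x 75 mm (its x, y, z), 42 to 78 g. Origin: middle of its lower edge. It stands on edge in a groove (11 mm wide, 18 mm deep, floor 8 mm above the bench) of a fixed wooden stand, 76 x 60 x 26 mm. Both faces are alike. Seated on the easel it reaches 30 mm above the plate, so it can be held by its upper edge.
- panel_mid (a point): Centre of the panel; same axes as the panel.
- clamp: Green spring clamp, 131 mm long, 20 mm thick, 90 g, lying flat. Origin: centre of its underside; z through the thickness, jaws to -y (noses at y = -62 mm), handles to +y (y = 21 to 65 mm). The frame is that of the fixed half (x > 0). At y = 45 mm the handles are 32 mm wide at rest, 18 mm squeezed; squeezing there takes 14 N to begin, 22 N to open fully.
- tip_fixed (a point): Inner nose of the jaw of the fixed half (x > 0), at mid thickness. The noses are 4 mm apart when shut and 23 mm fully open; the mouth is clear to 45 mm behind them.
- tip_moving (a point): Inner nose of the jaw of the moving half (x < 0), at mid thickness. This half turns about the clamp's z axis through (0, 1) mm.
- clamp_arm (a joint): Opening angle of the clamp in rad: 0 shut, 0.314 fully open; about 0.155 when clipped over plate and panel (14 mm together).
- pencil: Bystander: flat carpenter's pencil, 177 mm long. Origin: centre of its underside.
- sanding_block: Bystander: cork sanding block, 46 x 76 x 28 mm. Origin: centre of its underside.
- tape_roll: Bystander: small roll of black tape, 53 mm across, 19 mm high. Origin: centre of its underside.

How it is judged:
On the way:
1. the panel stands on the ledge, flat against the plate and home against the end stop, let go, with the clamp not yet on it (x of panel_mid in the frame of fence above 0.04 m and y of panel_mid in the frame of fence above -0.007 m and z of panel_mid in the frame of fence between 0.034 and 0.041 m and angle between the z axis of panel and the z axis of fence, either way round below 0.1 rad and angle between the x axis of panel and the x axis of fence, either way round below 0.1 rad and contact force between each of the fingers, clamp and panel below 0.1 N), for 0.2 s.
At the end, for the whole second after the job is handed in: The panel is on the ledge (3.5 mm), flat on the plate (3 mm, 0.1 rad) and home against the stop (5 mm); the clamp pinches plate and panel together, both noses at least 4 mm past the free end, over 3 N on each, joint 0.12 to 0.25 rad; all at rest (x of panel_mid in the frame of fence between 0.04 and 0.05 m and y of panel_mid in the frame of fence between -0.007 and -0.001 m and z of panel_mid in the frame of fence between 0.034 and 0.041 m and angle between the z axis of panel and the z axis of fence, either way round below 0.1 rad and angle between the x axis of panel and the x axis of fence, either way round below 0.1 rad and value of joint clamp_arm between 0.12 and 0.25 rad and x of each of tip_fixed, tip_moving in the frame of fence above 0.004 m and contact force between clamp and panel above 3 N and contact force between clamp and fence above 3 N and linear speed of each of clamp, panel below 0.02 m/s); the robot touches nothing.
It fails at once if a bystander (pencil, sanding block or tape roll) is moved more than 30 mm (distance of any of pencil, sanding_block, tape_roll from where it was at the start of the episode above 0.03 m).
It also fails if it takes over 58 s, if anything falls off the work surface, if the arm or the gripper's body presses on something with over 40 N, if the wrist force passes 120 N, or if a joint passes its speed limit or range.

## Working session

There is one attempt and no reset: what is moved stays moved. The work goes in short steps, Python scripts to look and compute and a tool call to move; the robot and the scene stay as the last step left them, time stands still between calls to the robot, and variables do not carry over. Pictures are saved under pics/ and viewed, at most 10 in all, crops included, and the job is handed in when it is done.

Besides the shell and the picture viewer there is one more tool, called after "Emit:" as name(argument=value, ...) on one line, values as JSON. apply_moves: Moves the arm, as the interface text tells. Its arguments: {"type":"object","properties":{"claw":{"type":"array"},"xyz":{"type":"array"},"twist":{"type":"array"},"force":{"type":"number"}},"required":["claw","xyz","twist"]}

```bash
mkdir -p pics; cat > h.py <<'E'
import numpy as np, cv2
from scipy.spatial.transform import Rotation as R
from workcell import bot
def K(f):
    fl=240/np.tan(np.radians(f["vfov"])/2); return np.array([[fl,0,f["cx"]],[0,fl,f["cy"]],[0,0,1.]])
def proj(f,P):
    V=np.array(f["view"]); P=np.atleast_2d(P)@V[:3,:3].T+V[:3,3]
    P=P*[1,-1,-1]
    return cv2.projectPoints(P.reshape(-1,1,3),np.zeros(3),np.zeros(3),K(f),np.array(f["distortion"],float))[0][:,0]
def ray(f,uv):
    V=np.array(f["view"]); n=cv2.undistortPoints(np.array(uv,float).reshape(-1,1,2),K(f),np.array(f["distortion"],float))[:,0]
    d=np.c_[n[:,0],-n[:,1],-np.ones(len(n))]@V[:3,:3]
    return -V[:3,:3].T@V[:3,3], d
def onz(f,uv,z):
    o,d=ray(f,uv); return o+d*((z-o[2])/d[:,2])[:,None]
def tri(f1,a,f2,b):
    o1,d1=ray(f1,[a]);o2,d2=ray(f2,[b]);d1=d1[0];d2=d2[0]
    s=np.linalg.lstsq(np.c_[d1,-d2],o2-o1,rcond=None)[0]
    p,q=o1+s[0]*d1,o2+s[1]*d2; return (p+q)/2,np.linalg.norm(p-q)
def save(f,n): cv2.imwrite("pics/"+n+".png",f["img"][:,:,::-1])
def load(n):
    import pickle; return pickle.load(open(n+".pkl","rb"))
def grab(c,n):
    import pickle; f=bot.grab_frame(c); save(f,n); pickle.dump(f,open(n+".pkl","wb")); return f
E
python3 - <<'E'
from h import *
for c in ["scene","side"]:
    f=grab(c,c+"0")
    print(c,f["vfov"],np.linalg.inv(f["view"])[:3,3].round(3))
    for q in ["fence","free_end","end_stop","panel","panel_mid","clamp","tip_fixed","tip_moving","pencil","sanding_block","tape_roll"]:
        print(q,[(np.round(d["position"],3).tolist(),round(d["score"],2)) for d in bot.find_in(c,q)[:2]])
print(bot.observe())
E
```

```text
scene 45.620996851340124 [-0.347 -0.654  0.617]
fence [([0.623, -0.032, 0.067], 0.59)]
free_end [([0.613, -0.03, 0.068], 0.69)]
end_stop [([0.616, -0.032, 0.068], 0.59), ([0.405, 0.29, 0.017], 0.21)]
panel [([0.64, 0.116, 0.052], 0.97)]
panel_mid [([0.644, 0.114, 0.054], 0.94)]
clamp [([0.501, 0.103, 0.014], 0.68), ([0.513, 0.108, 0.015], 0.55)]
tip_fixed [([0.563, -0.234, 0.021], 0.66)]
tip_moving [([0.513, 0.108, 0.015], 0.74)]
pencil [([0.406, -0.027, 0.002], 0.66)]
sanding_block [([0.564, -0.231, 0.022], 0.79)]
tape_roll [([0.404, 0.29, 0.019], 0.52)]
side 42.87235544143343 [ 0.393 -0.945  0.484]
fence [([0.619, -0.034, 0.066], 0.56)]
free_end [([0.617, -0.034, 0.069], 0.63)]
end_stop [([0.619, -0.03, 0.069], 0.87)]
panel [([0.645, 0.115, 0.06], 0.83), ([0.514, 0.086, 0.018], 0.44)]
panel_mid [([0.642, 0.113, 0.066], 0.65)]
clamp [([0.503, 0.101, 0.017], 0.57)]
tip_fixed [([0.502, 0.104, 0.016], 0.77)]
tip_moving [([0.517, 0.087, 0.015], 0.6)]
pencil [([0.416, 0.014, 0.009], 0.73)]
sanding_block [([0.565, -0.227, 0.021], 0.8), ([0.64, 0.119, 0.065], 0.52)]
tape_roll [([0.408, 0.286, 0.015], 0.8), ([0.564, -0.226, 0.023], 0.51)]
{'clock': 1.2, 'qpos': array([ 1.10981019,  0.52139363, -0.03630691,  1.59946963,  0.02120318,
        1.02109044, -0.11276953]), 'qd': array([ 0.00134706,  0.00237941, -0.00194223,  0.00064672, -0.00076471,
       -0.00121515,  0.00017701]), 'joint_efforts': array([ 2.78265543e-03, -9.26833749e+01,  1.98006526e+00, -3.70234680e+01,
        1.84499187e-02,  2.13974970e-03,  7.47062700e-06]), 'position': array([ 0.23805904, -0.57790029,  0.19860557]), 'tool_rot': array([ 3.14156920e+00, -4.37644526e-06,  3.90780793e-01]), 'force': array([-0.15617721, -0.08892191, -0.73342173]), 'moment': array([0.03659842, 0.03318192, 0.03898621]), 'finger_force': 0.0, 'grip_width': 0.08507071709426633}
```

View pictures.

```bash
python3 - <<'E'
from h import *
f=load("scene0");g=load("side0")
def crop(f,n,c):
    uv=proj(f,[c])[0]; print(n,uv)
    x,y=[int(max(0,v)) for v in (uv[0]-130,uv[1]-95)]
    x=min(x,640-260);y=min(y,480-190)
    im=f["img"][y:y+190,x:x+260,::-1]; print(x,y)
    cv2.imwrite("pics/"+n+".png",cv2.resize(im,None,fx=3,fy=3,interpolation=cv2.INTER_CUBIC))
crop(f,"scene0c",[.58,.04,.03]);crop(g,"side0c",[.58,.04,.03])
E
```

```text
scene0c [321.58237841 251.94113967]
191 156
side0c [339.7672951  266.00017481]
209 171
```

View pics/scene0c.png

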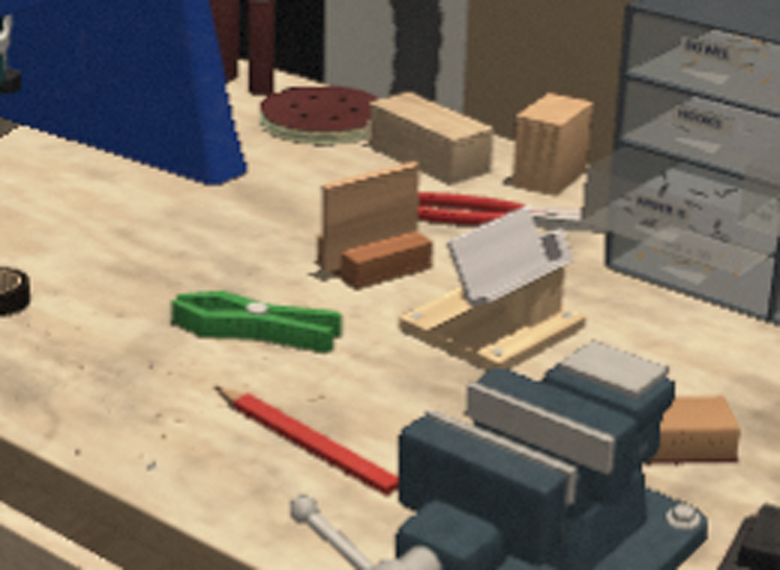

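View pics/side0c.png

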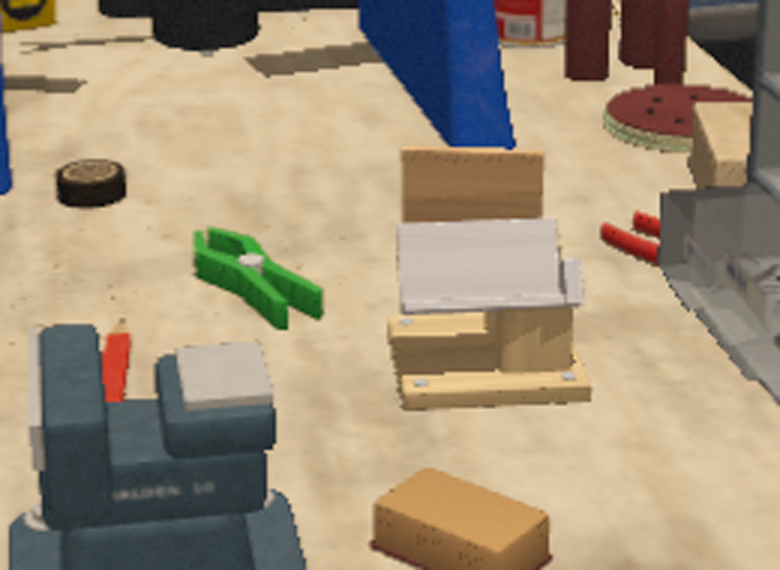

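```bash
python3 - <<'E'
from h import *
from scipy.optimize import least_squares
f=load("scene0");g=load("side0")
S=lambda p:(p[0]/3+191,p[1]/3+156)
D=lambda p:(p[0]/3+209,p[1]/3+171)
for n,a,b in [("plate top free",(449,243),(398,226)),("plate bot free(ledge)",(472,302),(403,310)),("plate top far",(528,211),(555,221)),
 ("panel top near",(322,188),(402,149)),("panel top far",(417,164),(543,152)),
 ("clamp pivot",(257,307),(251,262)),("clamp forkA",(340,318),(322,296)),("clamp forkB",(333,340),(286,322)),("clamp left",(175,300),(198,233)),
 ("vise back jaw top corner",(668,375),(270,347)),("vise jaw R near",(575,360+110),(70,327)), ("easel foot near",(402,322),(389,322)), ("pencil tip",(222,390),(124,322))]:
    p,e=tri(f,S(a),g,D(b)); print(n,p.round(4),round(e,4))
# fence pose fit
obs=[((.0,6e-3,.045),(449,243),(398,226)),((0.09,6e-3,.045),(528,211),(555,221)),((0,-.016,-.003),(472,302),(403,310))]
def pts(p):
    c,s=np.cos(p[2]),np.sin(p[2]); Rf=np.array([[c,-s,0],[s,c,0],[0,0,1]])@R.from_euler('x',-30,degrees=True).as_matrix()
    return lambda q: np.array(q)@Rf.T+[p[0],p[1],.052]
def res(p):
    T=pts(p);q=T([o[0] for o in obs])
    return np.r_[(proj(f,q)-[S(o[1]) for o in obs]).ravel(),(proj(g,q)-[D(o[2]) for o in obs]).ravel()]
r=least_squares(res,[.6,-.03,0]); print(r.x,res(r.x).round(1))
E
```

```text
plate top free [ 0.5723 -0.016   0.0898] 0.0037
plate bot free(ledge) [ 0.5706 -0.0398  0.0498] 0.0024
plate top far [ 0.6597 -0.0266  0.0892] 0.0052
panel top near [0.603  0.1283 0.0816] 0.0035
panel top far [0.6869 0.0982 0.084 ] 0.004
clamp pivot [0.5023 0.1075 0.0222] 0.001
clamp forkA [0.5394 0.0575 0.0165] 0.0036
clamp forkB [0.5159 0.0447 0.0096] 0.0009
clamp left [0.474  0.1653 0.0201] 0.0017
vise back jaw top corner [ 0.4682 -0.2492  0.125 ] 0.0266
vise jaw R near [ 0.3768 -0.2404  0.1206] 0.0612
easel foot near [0.5747 0.0257 0.0102] 0.0044
pencil tip [0.4188 0.0668 0.005 ] 0.0046
[ 0.56874988 -0.03603292 -0.17610018] [-2.4 -1.2 -0.2 -1.2  3.2 -1.4 -0.3  0.4  0.7  1.6 -1.5 -0.4]
```

Emit:
apply_moves(claw=[0.085,0.085,0.085,0.085,0.085,0.085,0.085,0.085,0.085,0.085,0.085,0.085,0.085,0.085,0.085,0.085,0.085,0.085,0.085,0.085], xyz=[[0,0,-0.045],[0,0,-0.045],[0.0376,-0.0285,0],[0.0376,-0.0285,0],[0.0376,-0.0285,0],[0.0376,-0.0285,0],[0.0376,-0.0285,0],[0.0376,-0.0285,0],[0.0376,-0.0285,0],[0.0376,-0.0285,0],[0.0376,-0.0285,0],[0.0376,-0.0285,0],[0.0376,-0.0285,0],[0.0376,-0.0285,0],[0.0376,-0.0285,0],[0.0376,-0.0285,0],[0.0376,-0.0285,0],[0.0376,-0.0285,0],[0,0,0],[0,0,0]], twist=[[0,0,0],[0,0,0],[0,0,0],[0,0,0],[0,0,0],[0,0,0],[0,0,0],[0,0,0],[0,0,0],[0,0,0],[0,0,0],[0,0,0],[0,0,0],[0,0,0],[0,0,0],[0,0,0],[0,0,0],[0,0,0],[0,0,0],[0,0,0]])

```text
clock: 3.2
position: [0.6206, 0.0739, 0.288]
tool_rot: [-3.141, 0.001, 0.393]
force: [-0.1, -0.8, -1.0]
grip_width: 0.085
finger_force: 0.0
```

Emit:
apply_moves(claw=[0.085,0.085,0.085,0.085,0.085,0.085,0.085,0.085,0.085,0.085,0.085,0.085,0.085,0.085,0.085,0.085,0.085,0.085], xyz=[[0,0,0],[0,0,0],[0,0,0],[0,0,0],[0,0,0],[0,0,0],[0,0,0],[0,0,0],[0,0,0],[0,0,0],[0,0,0],[0,0,0],[0,0,0],[0,0,0],[0,0,0],[0,0,0],[0,0,0],[0,0,0]], twist=[[0,0,-0.1416],[0,0,-0.1416],[0,0,-0.1416],[0,0,-0.1416],[0,0,-0.1416],[0,0,-0.1416],[0,0,-0.1416],[0,0,-0.1416],[0,0,-0.1416],[0,0,-0.1416],[0,0,-0.1416],[0,0,-0.1416],[0,0,-0.1416],[0,0,-0.1416],[0,0,-0.1416],[0,0,-0.1416],[0,0,-0.1416],[0,0,0]])

```text
clock: 5.0
position: [0.6204, 0.0713, 0.2886]
tool_rot: [-3.141, 0.0, 2.799]
force: [0.0, -0.7, -1.5]
grip_width: 0.0849
finger_force: 0.0
```

```bash
python3 - <<'E'
from h import *
f=grab("wrist","w1"); s=bot.observe()
print(f["vfov"],np.linalg.inv(f["view"])[:3].round(3)); print(s["qpos"].round(3),s["position"],s["tool_rot"])
for n,p in [("panel",[.645,.113,.083]),("fence",[.57,-.036,.052]),("clamp",[.502,.1075,.02])]: print(n,proj(f,p))
E
```

```text
70.48416987509383 [[ 0.337 -0.908 -0.249  0.558]
 [ 0.942  0.325  0.089  0.094]
 [-0.    -0.264  0.965  0.462]]
[ 0.343  0.567 -0.878  1.455  0.441  1.325  0.658] [0.62050413 0.07154642 0.28859793] [-3.14110364e+00  1.17005559e-04  2.79354642e+00]
panel [[363.97613895 215.01296518]]
fence [[224.86660156 193.50372926]]
clamp [[317.41457535  98.04824581]]
```

View pics/w1.png

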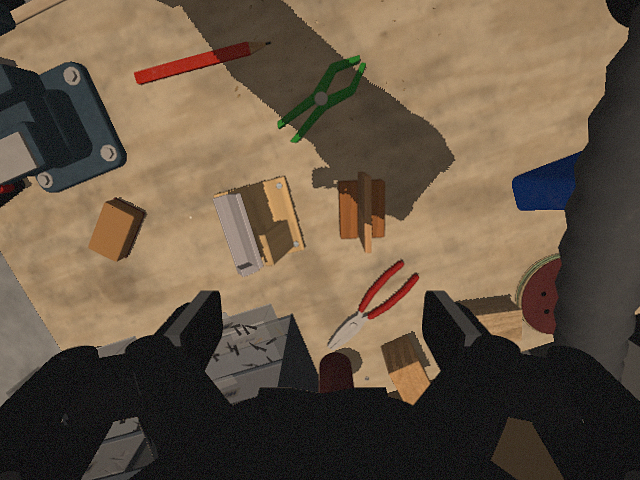

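```bash
python3 - <<'E'
from h import *
f=load("w1"); im=f["img"][:,:,::-1]
a=cv2.resize(im[165:280,205:395],None,fx=4.2,fy=4.2,interpolation=cv2.INTER_CUBIC); cv2.imwrite("pics/w1a.png",a)
b=cv2.resize(im[45:150,260:380],None,fx=5,fy=5,interpolation=cv2.INTER_CUBIC); cv2.imwrite("pics/w1b.png",b); print(a.shape,b.shape)
E
```

```text
(483, 798, 3) (525, 600, 3)
```

View pics/w1a.png

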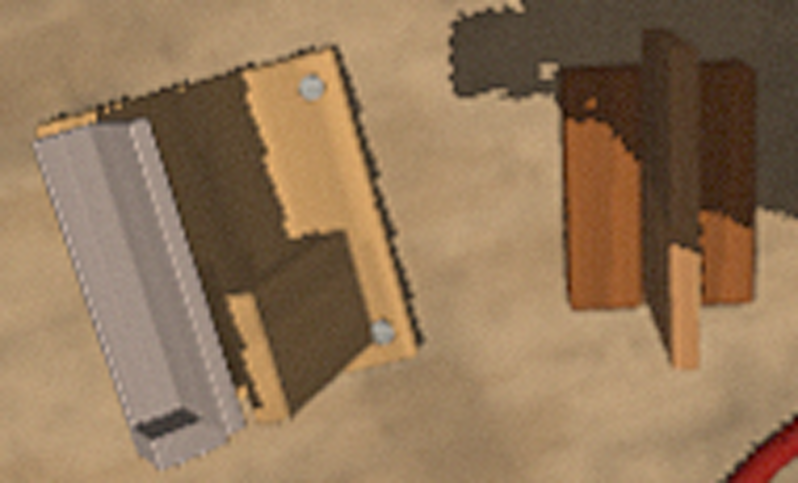

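View pics/w1b.png

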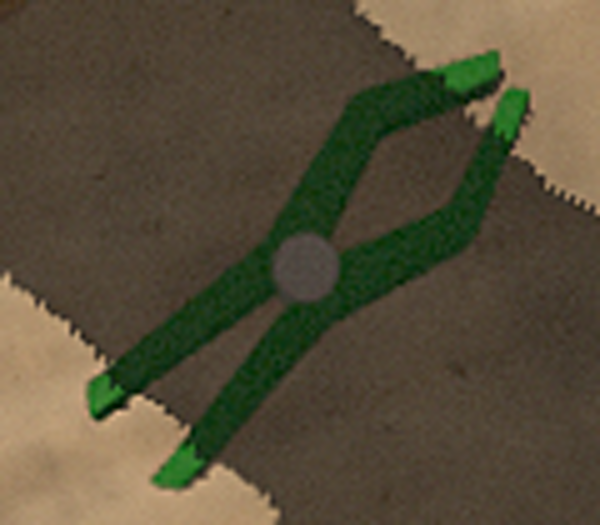

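```bash
cat >> h.py <<'E'
def Tf(x,y,yaw):
    M=R.from_euler('z',yaw).as_matrix()@R.from_euler('x',-30,degrees=True).as_matrix()
    return M,np.array([x,y,.052])
E
python3 - <<'E'
from h import *
from scipy.optimize import least_squares
f=load("w1");fs=load("scene0");g=load("side0")
A=lambda p:(p[0]/4.2+205,p[1]/4.2+165); B=lambda p:(p[0]/5+260,p[1]/5+45)
print("panel",onz(f,[A((697,50)),A((698,368)),A((671,368))],.083).round(4))
print("platebacktop",onz(f,[A((150,120)),A((244,425))],.088).round(4))
print("ledge outer",onz(f,[A((37,142)),A((160,468))],.060).round(4))
c=onz(f,[B(p) for p in [(305,267),(100,390),(180,475),(495,60),(522,95)]],.02);print("clamp",c.round(4))
h=(c[1]+c[2])/2;n=(c[3]+c[4])/2;print(np.linalg.norm(h-c[0]),np.linalg.norm(n-c[0]),np.degrees(np.arctan2(*(n-h)[1::-1])),(h+n)/2)
S=lambda p:(p[0]/3+191,p[1]/3+156); D=lambda p:(p[0]/3+209,p[1]/3+171)
obs=[(fs,(0,6e-3,.045),S((449,243))),(fs,(.09,6e-3,.045),S((528,211))),(fs,(0,-.016,-.001),S((472,302))),
(g,(0,6e-3,.045),D((398,226))),(g,(.09,6e-3,.045),D((555,221))),(g,(0,-.016,-.001),D((403,310))),
(f,(0,6e-3,.045),A((150,120))),(f,(.09,6e-3,.045),A((243,425))),(f,(0,-.016,0),A((37,142))),(f,(.0,-.0,.0),A((100,122)))]
def res(p):
    M,t=Tf(*p); return np.concatenate([(proj(F,M@np.array(q)+t)[0]-uv)*(2 if F is f else 1) for F,q,uv in obs])
r=least_squares(res,[.57,-.036,-.15],loss='soft_l1'); print(r.x,res(r.x).round(1))
E
```

```text
panel [[0.6068 0.1334 0.083 ]
 [0.6905 0.1072 0.083 ]
 [0.688  0.1001 0.083 ]]
platebacktop [[ 0.575  -0.0081  0.088 ]
 [ 0.6621 -0.017   0.088 ]]
ledge outer [[ 0.5711 -0.0486  0.06  ]
 [ 0.6742 -0.0545  0.06  ]]
clamp [[0.5039 0.1115 0.02  ]
 [0.5137 0.0539 0.02  ]
 [0.5395 0.0654 0.02  ]
 [0.4751 0.1698 0.02  ]
 [0.4846 0.1735 0.02  ]]
0.05663100064055795 0.06479207464011402 112.65910633433724 [0.50324613 0.11565047 0.02      ]
[ 0.57142704 -0.03482805 -0.11813942] [-2.7 -1.6 -2.2 -2.3  3.5 -3.   0.2 -0.   0.8  0.1  0.4 -2.1  1.1 -1.
  0.3  3.4 -0.9 -2.  -5.2  0.5]
```

Emit:
apply_moves(claw=[0.06,0.06,0.06,0.06,0.06,0.06,0.06,0.06,0.06,0.06,0.06,0.06,0.0,0.0,0.0,0.0,0.0,0.0,0.0,0.0], xyz=[[-0.005,0.025,0],[-0.005,0.025,0],[0,0,0.03],[0,0,0.03],[0,0,0.03],[0,0,0.03],[0,0,0.03],[0,0,0.03],[0,0,0.03],[0,0,0.02],[0,0,0],[0,0,0],[0,0,0],[0,0,0],[0,0,0],[0,0,0],[0,0,0],[0,0,0],[0,0,0],[0,0,0]], twist=[[0,0,-0.03],[0,0,0],[0,0,0],[0,0,0],[0,0,0],[0,0,0],[0,0,0],[0,0,0],[0,0,0],[0,0,0],[0,0,0],[0,0,0],[0,0,0],[0,0,0],[0,0,0],[0,0,0],[0,0,0],[0,0,0],[0,0,0],[0,0,0]], force=30)

```text
clock: 7.05
position: [0.6462, 0.117, 0.0585]
tool_rot: [-3.142, -0.0, 2.828]
force: [-0.1, -0.1, -0.4]
grip_width: 0.0002
finger_force: 0.0
```

```bash
python3 - <<'E'
from h import *
f=grab("wrist","w2");g=grab("side","s2")
a=f["img"][:,:,::-1]
u=proj(g,[.647,.115,.08])[0].astype(int)
b=cv2.resize(g["img"][u[1]-100:u[1]+60,u[0]-80:u[0]+80,::-1],(480,480),interpolation=cv2.INTER_CUBIC)
cv2.imwrite("pics/c2.png",np.hstack([cv2.resize(a,(320,240))[:, :],np.zeros((240,0,3),np.uint8)]) if 0 else cv2.resize(np.hstack([cv2.resize(a,(640,480)),b]),(800,343)))
print(bot.observe()["grip_width"],[ (np.round(d["position"],3),d["score"]) for d in bot.find_in("side","panel")])
E
```

```text
0.0001488492588934484 [(array([0.648, 0.115, 0.06 ]), 0.85)]
```

View pics/c2.png

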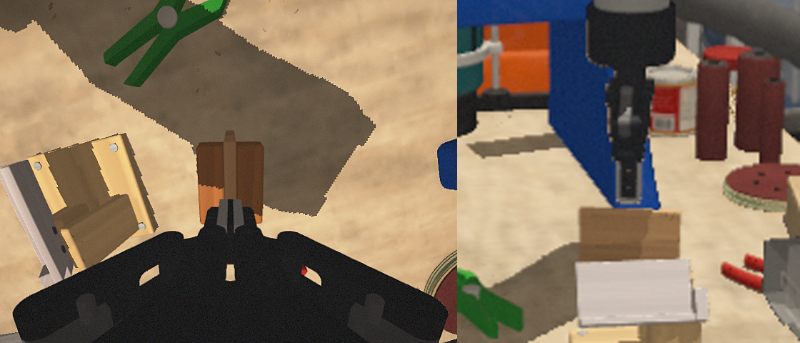

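```bash
python3 - <<'E'
from h import *
g=load("s2");f=load("w2");s=bot.observe()
u=proj(g,[.647,.115,.08])[0].astype(int)
print("crop origin",u-[80,100])
sc=480/343; px=lambda p:((p[0]*sc-640)/3+u[0]-80,(p[1]*sc)/3+u[1]-100)
print("tcp side",proj(g,s["position"]),"seen finger end",px((628,204)),"panel top mid seen",px((630,210)))
for z in (.06,.07,.08,.083,.09,.1): print(z,proj(g,[.646,.117,z])[0],proj(f,[.646,.117,z])[0])
F=bot.grab_frame("scene"); import pickle; pickle.dump(F,open("sc2.pkl","wb")); 
u=proj(F,[.647,.115,.08])[0].astype(int); print(u)
cv2.imwrite("pics/sc2.png",cv2.resize(F["img"][u[1]-60:u[1]+50,u[0]-70:u[0]+70,::-1],None,fx=5,fy=5,interpolation=cv2.INTER_CUBIC))
print(proj(F,s["position"]))
E
```

```text
crop origin [286 123]
tcp side [[366.17699657 233.30472673]] seen finger end (np.float64(365.61127308066085), np.float64(218.16034985422738)) panel top mid seen (np.float64(366.5442176870748), np.float64(220.9591836734694))
0.06 [366.07460873 232.62207691] [322.2044545  273.15955405]
0.07 [366.14179613 227.72641455] [322.22102194 280.19398572]
0.08 [366.20897898 222.79884922] [322.23952022 288.04848077]
0.083 [366.22913199 221.31433192] [322.2454972  290.58639739]
0.09 [366.27615084 217.8392031 ] [322.26030483 296.87406727]
0.1 [366.34330507 212.8472997 ] [322.28382331 306.86089839]
[314 214]
[[313.3111669  222.50699582]]
```

View pics/sc2.png

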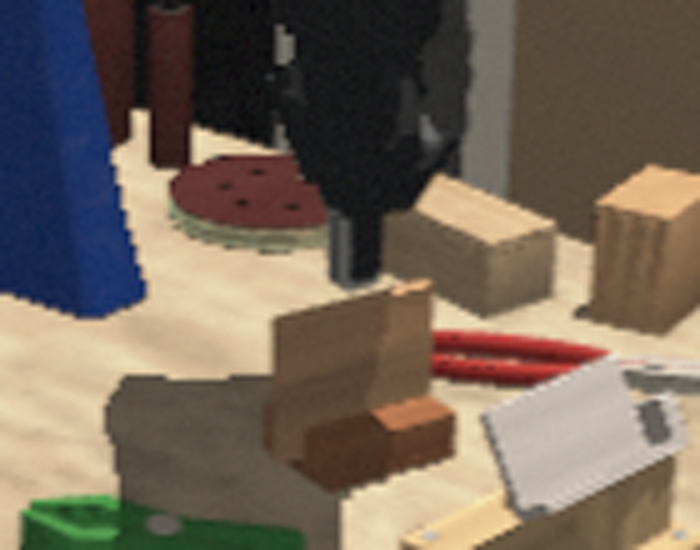

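```bash
python3 - <<'E'
from h import *
print(tri(load("sc2"),(244+357/5,154+284/5),load("s2"),(365.6,218.5)))
E
```

```text
(array([0.64283804, 0.10883453, 0.09213706]), np.float64(0.0006521361382104847))
```

Emit:
apply_moves(claw=[0.05,0.05,0.05,0.05,0.05,0.05,0.05,0.05,0.0,0.0,0.0,0.0,0.0,0.0], xyz=[[0,0,0],[0,0,0],[0,0,0],[0,0,0],[0,0,0.01],[0,0,0.01],[0,0,0.01],[0,0,0],[0,0,0],[0,0,0],[0,0,0],[0,0,0],[0,0,0],[0,0,0]], twist=[[0,0,0],[0,0,0],[0,0,0],[0,0,0],[0,0,0],[0,0,0],[0,0,0],[0,0,0],[0,0,0],[0,0,0],[0,0,0],[0,0,0],[0,0,0],[0,0,0]], force=40)

```text
clock: 8.65
position: [0.6465, 0.1171, 0.0291]
tool_rot: [3.141, 0.001, 2.828]
force: [-0.2, -0.4, 6.5]
grip_width: 0.0073
finger_force: 40.2
```

Emit:
apply_moves(claw=[0,0,0,0,0,0,0,0,0,0,0,0,0,0,0], xyz=[[0,0,-0.01],[0,0,-0.02],[0,0,-0.025],[0,0,-0.025],[0,0,-0.025],[0,0,-0.025],[0,0,0],[0,0,0],[0.0065,-0.031,0],[0.0065,-0.031,0],[0.0065,-0.031,0],[0.0065,-0.031,0],[0,0,0],[0,0,0],[0,0,0]], twist=[[0,0,0],[0,0,0],[0,0,0],[0,0,0],[0,0,0],[0,0,0],[0,0,-0.1],[0,0,-0.1],[0,0,0],[0.105,0,0],[0.105,0,0],[0.105,0,0],[0.105,0,0],[0.105,0,0],[0,0,0]])

```text
clock: 10.15
position: [0.6059, 0.0012, 0.1687]
tool_rot: [-2.615, -0.001, 3.033]
force: [-0.1, 0.5, -0.9]
grip_width: 0.0068
finger_force: 39.4
```

```bash
python3 - <<'E'
from h import *
F=grab("scene","sc3");g=grab("side","s3");s=bot.observe()
print(s["position"],s["tool_rot"],s["qpos"].round(2))
Rt=R.from_euler('xyz',s["tool_rot"]).as_matrix();p=s["position"]
c=[.6,-.03,.1]
def pc(f,n):
    im=f["img"][:,:,::-1].copy()
    for off,col in ((0,(0,0,255)),(.03,(255,0,0))):
        q=[]
        for X,Z in ((-.045,.021),(.045,.021),(.045,-.054),(-.045,-.054)):
            # off=.03: world offset model
            d=np.array([X,0,Z]) if off==0 else np.array([X,0,Z+.03])
            q.append(p+Rt@d+np.array([0,0,off]))
        for u in proj(f,q): cv2.circle(im,tuple(int(v) for v in u),1,col,-1)
    u=proj(f,c)[0].astype(int); return cv2.resize(im[u[1]-90:u[1]+60,u[0]-70:u[0]+70],(400,428),interpolation=cv2.INTER_CUBIC),u-[70,90]
a,ua=pc(F,1);b,ub=pc(g,2);print(ua,ub)
cv2.imwrite("pics/c3.png",np.hstack([a,b]))
E
```

```text
[ 0.60644915 -0.00142199  0.16910874] [-2.61799604e+00  1.34832989e-04  3.02908091e+00] [ 0.05  0.73 -0.67  1.57  0.83  1.44  0.59]
[283 139] [289 153]
```

View pics/c3.png

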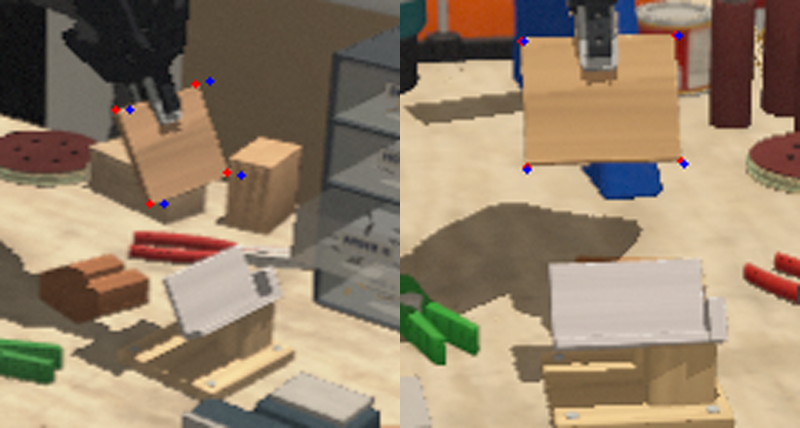

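```bash
python3 - <<'E'
from h import *
s=bot.observe();Rt=R.from_euler('xyz',s["tool_rot"]).as_matrix();p=s["position"]+Rt@[0,0,.021]
for P in ((.5714,-.0348,-.118),(.5714,-.0348,-.11)):
    M,t=Tf(*P); print("bottom in fence",(M.T@(p-t)).round(4),"rotvec tool",R.from_matrix(Rt.T@M@np.diag([-1,1,-1])).as_rotvec().round(3))
    for n in ("sc3","s3","w2"): print(n,proj(load(n),[M@np.array(q)+t for q in ((0,.006,.045),(.09,.006,.045),(0,-.016,0),(.09,-.016,0),(0,0,0),(0,0,.045))]).round(0).tolist())
E
```

```text
bottom in fence [ 0.0309 -0.0263  0.0991] rotvec tool [0.    0.003 0.005]
sc3 [[338.0, 235.0], [365.0, 224.0], [352.0, 253.0], [378.0, 241.0], [347.0, 254.0], [340.0, 235.0]]
s3 [[342.0, 246.0], [395.0, 245.0], [344.0, 272.0], [398.0, 270.0], [343.0, 273.0], [342.0, 246.0]]
w2 [[14.0, 234.0], [88.0, 397.0], [-9.0, 235.0], [56.0, 375.0], [25.0, 227.0], [-2.0, 237.0]]
bottom in fence [ 0.0311 -0.0265  0.0989] rotvec tool [ 0.    -0.001 -0.002]
sc3 [[338.0, 235.0], [364.0, 224.0], [352.0, 253.0], [378.0, 241.0], [347.0, 254.0], [340.0, 235.0]]
s3 [[342.0, 246.0], [395.0, 245.0], [344.0, 272.0], [398.0, 270.0], [343.0, 273.0], [342.0, 246.0]]
w2 [[14.0, 233.0], [89.0, 397.0], [-9.0, 236.0], [57.0, 374.0], [25.0, 227.0], [-2.0, 237.0]]
```

```bash
python3 - <<'E'
from h import *
from scipy.optimize import least_squares
f=load("sc3");g=load("s3");im=[]
s=bot.observe()
for F,(x,y,w,h) in ((f,(325,215,65,60)),(g,(330,232,80,55))):
    im.append(cv2.resize(F["img"][y:y+h,x:x+w,::-1],(400,int(h*400/w)),interpolation=cv2.INTER_CUBIC)); print(x,y,400/w)
H=max(i.shape[0] for i in im); im=[cv2.copyMakeBorder(i,0,H-i.shape[0],0,0,cv2.BORDER_CONSTANT) for i in im]
cv2.imwrite("pics/c4.png",np.hstack(im))
E
```

```text
325 215 6.153846153846154
330 232 5.0
```

View pics/c4.png

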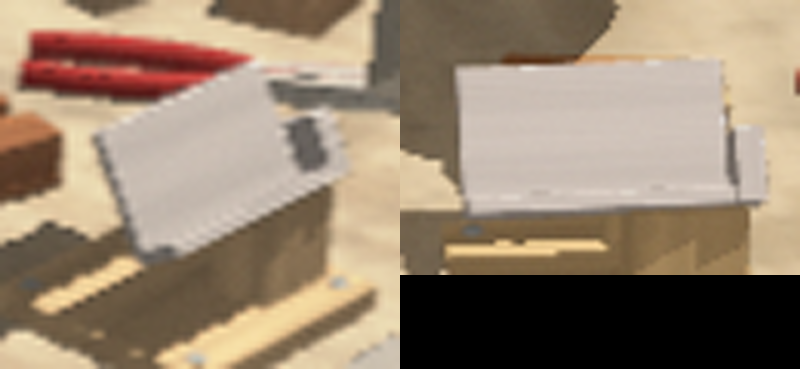

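```bash
python3 - <<'E'
from h import *
from scipy.optimize import least_squares
f=load("sc3");g=load("s3");w=load("w1")
A=lambda p:(p[0]/4.2+205,p[1]/4.2+165)
sc=[(f,(0,.003,.045),(340.7,236.7)),(f,(.09,0,.045),(366.4,225.6)),(f,(0,-.016,0),(354,255.4)),(f,(0,.003,0),(346.5,255))]
sd=[(g,(0,0,.045),(341.6,245.4)),(g,(.09,0,.045),(394.4,244)),(g,(0,-.016,0),(344,271.2)),(g,(.09,-.008,.01),(397,264))]
wr=[(w,(0,6e-3,.045),A((150,120))),(w,(.09,6e-3,.045),A((243,425))),(w,(0,-.016,0),A((37,142)))]
for nm,obs in (("sc+sd",sc+sd),("side",sd),("sc",sc),("wr",wr),("all",sc+sd+wr)):
    def res(p):
        M,t=Tf(*p); return np.concatenate([proj(F,M@np.array(q)+t)[0]-uv for F,q,uv in obs])
    r=least_squares(res,[.57,-.036,-.1],loss='soft_l1',f_scale=1.); print(nm,r.x.round(4),res(r.x).round(1))
E
```

```text
sc+sd [ 0.5707 -0.039  -0.0731] [-0.8 -0.7 -0.1 -1.9 -0.8 -1.6  0.6  0.3 -0.1  1.4  0.1  0.3  0.2  1.5
 -0.1  0.4]
side [ 0.5714 -0.0338 -0.1024] [ 0.1  0.2  0.4 -0.3 -0.3  0.2 -0.2 -0.2]
sc [ 0.567  -0.0423 -0.0739] [-0.5  0.3  0.3 -1.  -0.5 -0.5  0.9  1.3]
wr [ 0.5717 -0.0354 -0.1068] [ 0.1 -0.4  0.6  1.6 -0.7 -0.5]
all [ 0.5715 -0.036  -0.0976] [-1.5 -1.3 -0.1 -2.1 -1.8 -2.  -0.3 -0.2  0.3  0.7  0.6  0.1  0.1  0.8
  0.1  0.2 -0.6 -0.6  0.6  1.3 -1.3 -0.4]
```

Emit:
apply_moves(claw=[0,0,0,0,0,0,0,0], xyz=[[-0.005,0.006,0.015],[0,0.006,0.02],[0,0,0.02],[0,0,0.015],[0,0,0.01],[0,0,0.006],[0,0,0],[0,0,0]], twist=[[0,0,0],[0,0,0],[0,0,0],[0,0,0],[0,0,0],[0,0,0],[0,0,0],[0,0,0]])

```text
clock: 11.05
position: [0.608, -0.0352, 0.0884]
tool_rot: [-2.617, 0.001, 3.028]
force: [-0.4, -0.2, -1.2]
grip_width: 0.0076
finger_force: 39.4
```

```bash
cat > st.py <<'E'
from h import *
s=bot.observe();Rt=R.from_euler('xyz',s["tool_rot"]).as_matrix();p=s["position"]+Rt@[0,0,.020]
M,t=Tf(.5715,-.0365,-.098)
print("clock",s["clock"],"bottom in fence",(M.T@(p-t)).round(4),"F fence",(M.T@s["force"]).round(2),"rv",R.from_matrix(Rt.T@M@np.diag([-1,1,-1])).as_rotvec().round(3),"grip",s["grip_width"].round(4),s["qpos"].round(2))
E
python3 st.py
```

```text
Traceback (most recent call last):
  File "st.py", line 4, in <module>
    print("clock",s["clock"],"bottom in fence",(M.T@(p-t)).round(4),"F fence",(M.T@s["force"]).round(2),"rv",R.from_matrix(Rt.T@M@np.diag([-1,1,-1])).as_rotvec().round(3),"grip",s["grip_width"].round(4),s["qpos"].round(2))
                                                                                                                                                                                  ^^^^^^^^^^^^^^^^^^^^^
AttributeError: 'float' object has no attribute 'round'
```

```bash
sed -i 's/s\["grip_width"\].round(4)/round(s["grip_width"],4)/' st.py; python3 st.py
```

```text
clock 11.05 bottom in fence [ 0.036  -0.0139  0.0139] F fence [-0.34  0.43 -1.17] rv [-0.001 -0.007 -0.014] grip 0.0076 [ 0.08  0.82 -0.62  1.64  0.92  1.32  0.53]
```

Emit:
apply_moves(claw=[0,0,0,0], xyz=[[0,0,0.003],[0,0,0.002],[0,0,0.002],[0,0,0]], twist=[[0,0,0],[0,0,0],[0,0,0],[0,0,0]])

```text
clock: 11.45
position: [0.6072, -0.0391, 0.0817]
tool_rot: [-2.616, -0.0, 3.028]
force: [1.0, -0.3, -1.5]
grip_width: 0.0067
finger_force: 39.4
```

Emit:
apply_moves(claw=[0,0,0,0], xyz=[[0,0,0.002],[0,0,0.002],[0,0,0.002],[0,0,0]], twist=[[0,0,0],[0,0,0],[0,0,0],[0,0,0]])

```text
clock: 11.85
position: [0.6069, -0.0412, 0.0774]
tool_rot: [-2.617, 0.0, 3.028]
force: [-5.0, 5.3, 13.9]
grip_width: 0.0068
finger_force: 41.6
```

```bash
python3 st.py
```

```text
clock 11.85 bottom in fence [ 0.0355 -0.0137  0.0014] F fence [-5.48 -2.8  14.46] rv [-0.001 -0.007 -0.013] grip 0.0068 [ 0.09  0.83 -0.62  1.65  0.93  1.3   0.52]
```

Emit:
apply_moves(claw=[0,0,0,0,0,0], xyz=[[0,0,-0.0025],[0,0.0025,0],[0,0.0025,0],[0,0.002,0],[0,0.001,0],[0,0,0]], twist=[[0,0,0],[0,0,0],[0,0,0],[0,0,0],[0,0,0],[0,0,0]])

```text
clock: 12.45
position: [0.6078, -0.0337, 0.0746]
tool_rot: [-2.617, -0.0, 3.028]
force: [-0.5, 0.2, -0.3]
grip_width: 0.007
finger_force: 39.4
```

```bash
python3 st.py
```

```text
clock 12.45 bottom in fence [ 0.0357 -0.0058  0.0027] F fence [-0.5   0.32 -0.2 ] rv [-0.001 -0.008 -0.013] grip 0.007 [ 0.07  0.84 -0.62  1.64  0.93  1.31  0.51]
```

Emit:
apply_moves(claw=[0,0,0,0,0], xyz=[[0,0.001,0],[0,0.001,0],[0,0.001,0],[0,0.001,0],[0,0,0]], twist=[[0,0,0],[0,0,0],[0,0,0],[0,0,0],[0,0,0]])

```text
clock: 12.95
position: [0.6082, -0.032, 0.0735]
tool_rot: [-2.614, 0.0, 3.027]
force: [-1.8, -7.1, 8.0]
grip_width: 0.0074
finger_force: 40.6
```

```bash
python3 st.py
```

```text
clock 12.95 bottom in fence [ 0.0359 -0.0038  0.0027] F fence [ -1.1  -10.3    3.31] rv [-0.004 -0.008 -0.014] grip 0.0074 [ 0.07  0.84 -0.62  1.64  0.93  1.31  0.51]
```

Emit:
apply_moves(claw=[0,0,0,0,0,0,0,0], xyz=[[0,-0.0015,0],[-0.003,0,0],[-0.002,0,0],[-0.001,0,0],[-0.001,0,0],[-0.001,0,0],[0,0,0],[0,0,0]], twist=[[0,0,0],[0,0,0],[0,0,0],[0,0,0],[0,0,0],[0,0,0],[0,0,0],[0,0,0]])

```text
clock: 13.75
position: [0.6159, -0.0331, 0.0734]
tool_rot: [-2.616, -0.001, 3.028]
force: [-2.5, -4.2, 1.2]
grip_width: 0.0069
finger_force: 39.5
```

```bash
python3 st.py
```

```text
clock 13.75 bottom in fence [ 0.0437 -0.004   0.0024] F fence [-2.11 -4.47 -1.18] rv [-0.002 -0.009 -0.014] grip 0.0069 [ 0.07  0.85 -0.62  1.61  0.93  1.31  0.52]
```

Emit:
apply_moves(claw=[0,0,0,0,0,0], xyz=[[-0.001,-0.0005,0],[-0.001,0,0],[-0.001,0,0],[-0.001,0,0],[0,0,0],[0,0,0]], twist=[[0,0,-0.006],[0,0,0],[0,0,0],[0,0,0],[0,0,0],[0,0,0]])

```text
clock: 14.35
position: [0.6177, -0.0329, 0.0736]
tool_rot: [-2.616, -0.008, 3.032]
force: [-19.9, 1.3, 11.3]
grip_width: 0.0076
finger_force: 41.1
```

```bash
python3 st.py
```

```text
clock 14.35 bottom in fence [ 0.0454 -0.0038  0.0028] F fence [-19.89  -6.2    9.43] rv [-0.002 -0.012 -0.006] grip 0.0076 [ 0.07  0.85 -0.62  1.61  0.93  1.32  0.53]
```

Emit:
apply_moves(claw=[0,0,0,0,0.03,0.03,0.03,0.03,0.03], xyz=[[0.001,0,0],[0,0,0.0015],[0,0,0.001],[0,0,0],[0,0,0],[0,0,0],[0,0,0],[0,0,0],[0,0,0]], twist=[[0,0,0],[0,0,0],[0,0,0],[0,0,0],[0,0,0],[0,0,0],[0,0,0],[0,0,0],[0,0,0]])

```text
clock: 15.25
position: [0.6189, -0.0346, 0.0714]
tool_rot: [-2.617, -0.003, 3.033]
force: [0.4, 0.3, 0.1]
grip_width: 0.0298
finger_force: 0.0
```

```bash
python3 st.py
```

```text
clock 15.25 bottom in fence [ 0.0468 -0.0041  0.0001] F fence [0.36 0.24 0.2 ] rv [-0.001 -0.008 -0.008] grip 0.0298 [ 0.07  0.85 -0.61  1.61  0.93  1.31  0.53]
```

Emit:
apply_moves(claw=[0.03,0.03,0.06,0.06,0.06,0.06,0.06,0.06,0.06,0.06,0.06,0.06,0.06,0.06,0.06,0.06,0.06], xyz=[[0,0,-0.015],[0,0,-0.025],[0,0,-0.03],[0,0,-0.03],[0,0,-0.03],[0,0,0],[0,0,0],[0,0,0],[0,0,0],[0,0,0],[0,0,0],[0,0,0],[0,0,0],[0,0,0],[0,0,0],[0,0,0],[0,0,0]], twist=[[0,0,0],[0,0,0],[0,0,0],[0,0,0],[-0.105,0,0],[-0.105,0,0],[-0.105,0,0],[-0.105,0,0],[-0.104,0,0],[0,0,0.149],[0,0,0.149],[0,0,0.149],[0,0,0.149],[0,0,0.149],[0,0,0.149],[0,0,0.149],[0,0,0]])

```text
clock: 16.95
position: [0.6264, 0.031, 0.1852]
tool_rot: [-3.139, -0.0, 1.988]
force: [0.5, 0.1, 0.3]
grip_width: 0.06
finger_force: 0.0
```

```bash
python3 - <<'E'
from h import *
M,t=Tf(.5715,-.0365,-.098)
s=bot.observe();print(s["position"],s["tool_rot"],s["qpos"].round(2))
for c in ("side","scene","wrist"):
    f=grab(c,c+"5")
    for q in ("panel_mid","clamp"):
        for d in bot.find_in(c,q)[:2]: print(c,q,np.round(d["position"],3),(M.T@(d["position"]-t)).round(3),round(d["score"],2))
f=load("wrist5");print("clamp pivot/handle/nose predicted in wrist",proj(f,[[.503,.110,.02],[.5285,.0513,.02],[.479,.171,.02]]).round(0).tolist())
# green segmentation in wrist image -> axis on z=.02
im=f["img"];hsv=cv2.cvtColor(im,cv2.COLOR_RGB2HSV)
m=cv2.inRange(hsv,(45,90,20),(85,255,255));n,l,st,ce=cv2.connectedComponentsWithStats(m);i=1+np.argmax(st[1:,4]);print(st[i],ce[i])
ys,xs=np.where(l==i);P=onz(f,np.c_[xs,ys],.012)[:,:2];mu=P.mean(0);w,v=np.linalg.eigh(np.cov(P.T));d=v[:,1]*np.sign(v[1,1]);a=(P-mu)@d
print("centroid",mu,"axis deg",np.degrees(np.arctan2(d[1],d[0])),a.min(),a.max())
b=(P-mu)@np.array([-d[1],d[0]])
for k in np.arange(-.065,.066,.01):
    q=b[abs(a-k)<.004]; print(round(k,3),len(q),q.min().round(4) if len(q) else '',q.max().round(4) if len(q) else '')
E
```

```text
[0.62643136 0.03100971 0.1852275 ] [-3.13944185e+00 -2.17419659e-04  1.98846342e+00] [ 0.27  0.61 -0.63  1.58  0.39  1.09 -0.05]
side panel_mid [ 0.614 -0.028  0.094] [ 0.041 -0.01   0.043] 0.84
side panel_mid [0.517 0.09  0.016] [-0.066  0.122  0.029] 0.25
side clamp [0.503 0.099 0.017] [-0.082  0.128  0.034] 0.87
scene panel_mid [ 0.612 -0.026  0.088] [ 0.039 -0.005  0.039] 0.6
scene clamp [0.501 0.103 0.018] [-0.084  0.131  0.037] 0.92
wrist panel_mid [ 0.619 -0.011  0.116] [ 0.045 -0.006  0.07 ] 0.85
wrist clamp [0.504 0.118 0.023] [-0.082  0.142  0.049] 0.95
clamp pivot/handle/nose predicted in wrist [[236.0, 84.0], [240.0, 155.0], [236.0, 6.0]]
[ 214    4   26  149 1870] [228.20427807  75.64171123]
centroid [0.49122485 0.11342926] axis deg 112.75565835494463 -0.06966226405233865 0.061882133149103
-0.065 88 -0.0033 0.0077
-0.055 96 -0.0047 0.0065
-0.045 112 -0.006 0.006
-0.035 109 -0.0083 0.0046
-0.025 112 -0.0096 0.0042
-0.015 96 -0.0098 0.0028
-0.005 41 -0.0007 0.0042
0.005 136 -0.0094 0.0066
0.015 148 -0.0069 0.009
0.025 131 -0.0026 0.0122
0.035 150 -0.0059 0.0121
0.045 153 -0.0098 0.007
0.055 114 -0.0109 0.002
0.065 4 -0.0047 -0.0029
```

```bash
cat > seg.py <<'E'
from h import *
import sys
def seg(f,z=.015):
    hsv=cv2.cvtColor(f["img"],cv2.COLOR_RGB2HSV)
    m=cv2.inRange(hsv,(45,90,15),(85,255,255));n,l,st,ce=cv2.connectedComponentsWithStats(m)
    out=[]
    for i in np.argsort(-st[1:,4])[:2]+1:
        print(st[i]);ys,xs=np.where(l==i);out.append(onz(f,np.c_[xs,ys],z)[:,:2])
    P=np.concatenate(out);u=np.radians(113);d=np.array([np.cos(u),np.sin(u)]);e=np.array([-d[1],d[0]]);o=np.array([.503,.11])
    a=(P-o)@d;b=(P-o)@e
    for k in np.arange(-.07,.071,.01):
        q=b[abs(a-k)<.003]
        if len(q): print(round(k,3),len(q),q.min().round(4),q.max().round(4),((q.min()+q.max())/2).round(4))
    print("range",a.min(),a.max())
E
python3 -c "
from seg import *
seg(load('wrist5'))"
```

```text
[ 214    4   26  149 1870]
[ 239    4   26  149 1763]
-0.06 93 -0.0197 0.0158 -0.002
-0.05 147 -0.0199 0.0155 -0.0022
-0.04 163 -0.0192 0.015 -0.0021
-0.03 164 -0.0176 0.0145 -0.0015
-0.02 173 -0.0169 0.0131 -0.0019
-0.01 184 -0.0161 0.0116 -0.0022
0.0 99 -0.0174 0.0129 -0.0022
0.01 207 -0.0204 0.0152 -0.0026
0.02 224 -0.0225 0.0168 -0.0028
0.03 213 -0.0254 0.0199 -0.0028
0.04 193 -0.0228 0.0206 -0.0011
0.05 198 -0.0184 0.0155 -0.0014
0.06 172 -0.0131 0.0115 -0.0008
0.07 8 -0.008 0.0056 -0.0012
range -0.061838499631003595 0.06859292064473481
```

Emit:
apply_moves(claw=[0.06,0.06,0.06,0.06,0.06,0.06,0.06,0.06,0.06,0.06,0.06,0.06,0.06], xyz=[[0.0267,-0.0265,0],[0.0267,-0.0265,0],[0.0268,-0.0265,0],[0,0,0.03],[0,0,0.03],[0,0,0.03],[0,0,0.03],[0,0,0.03],[0,0,0.025],[0,0,0.015],[0,0,0.01],[0,0,0],[0,0,0]], twist=[[0,0,0.016],[0,0,0],[0,0,0],[0,0,0],[0,0,0],[0,0,0],[0,0,0],[0,0,0],[0,0,0],[0,0,0],[0,0,0],[0,0,0],[0,0,0]])

```text
clock: 18.7
position: [0.5213, 0.0721, -0.0149]
tool_rot: [-3.139, -0.0, 1.974]
force: [-0.6, -0.8, -0.4]
grip_width: 0.0601
finger_force: 0.0
```

Emit:
apply_moves(claw=[0.045,0.045,0.045,0.045,0.045], xyz=[[0,0,0.004],[0,0,0.004],[0,0,0.001],[0,0,0],[0,0,0]], twist=[[0,0,0],[0,0,0],[0,0,0],[0,0,0],[0,0,0]])

```text
clock: 19.2
position: [0.5208, 0.072, -0.0245]
tool_rot: [-3.139, -0.001, 1.974]
force: [-0.2, -1.1, 0.2]
grip_width: 0.0447
finger_force: 0.0
```

```bash
python3 - <<'E'
from h import *
f=grab("wrist","w6");g=grab("side","s6")
a=cv2.resize(f["img"][:,:,::-1],(440,330)); u=proj(g,[.52,.075,.02])[0].astype(int);print(u)
b=cv2.resize(g["img"][u[1]-75:u[1]+40,u[0]-60:u[0]+60,::-1],(344,330),interpolation=cv2.INTER_CUBIC)
cv2.imwrite("pics/c6.png",np.hstack([a,b]))
E
```

```text
[304 265]
```

View pics/c6.png

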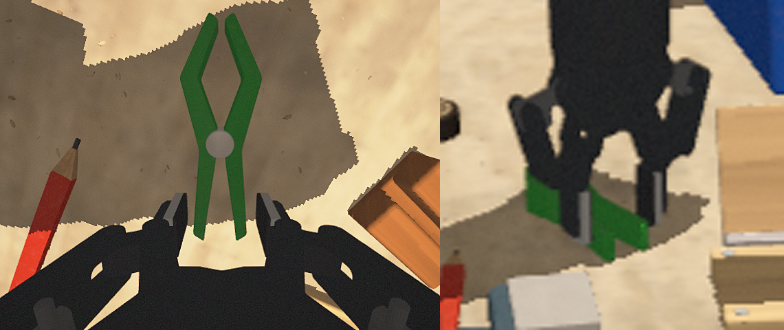

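Emit:
apply_moves(claw=[0.045,0.045,0.045], xyz=[[0,0,0.002],[0,0,0.002],[0,0,0]], twist=[[0,0,0],[0,0,0],[0,0,0]])

```text
clock: 19.6
position: [0.5206, 0.072, -0.0289]
tool_rot: [-3.138, -0.001, 1.974]
force: [0.5, -0.0, 0.1]
grip_width: 0.0449
finger_force: 0.0
```

Emit:
apply_moves(claw=[0,0,0,0,0,0,0,0], xyz=[[0,0,-0.001],[0,0,0],[0,0,0],[0,0,0],[0,0,0],[0,0,0],[0,0,0],[0,0,0]], twist=[[0,0,0],[0,0,0],[0,0,0],[0,0,0],[0,0,0],[0,0,0],[0,0,0],[0,0,0]], force=45)

```text
clock: 20.4
position: [0.521, 0.0719, -0.027]
tool_rot: [-3.139, -0.0, 1.974]
force: [-2.9, -1.7, 11.2]
grip_width: 0.0167
finger_force: 46.1
```

```bash
python3 - <<'E'
from seg import *
f=grab("wrist","w7");s=bot.observe();print(s["position"],s["tool_rot"],s["grip_width"],s["force"]);seg(f,.02)
E
```

```text
[ 0.52100598  0.07191818 -0.02702479] [-3.13893851e+00 -1.02820187e-04  1.97417404e+00] 0.01619394213049938 [-1.94115205 -1.75485512 12.36316255]
[  247    15   149   336 16902]
[517 367   2   2   2]
-0.07 2 -0.0882 -0.0877 -0.088
-0.06 67 -0.0069 0.0033 -0.0018
-0.05 440 -0.0101 0.0061 -0.002
-0.04 493 -0.0101 0.0065 -0.0018
-0.03 576 -0.011 0.0075 -0.0018
-0.02 641 -0.0116 0.0081 -0.0018
-0.01 747 -0.0122 0.009 -0.0016
0.0 386 -0.0146 0.0115 -0.0016
0.01 1038 -0.0188 0.0157 -0.0016
0.02 1250 -0.0231 0.0201 -0.0015
0.03 1176 -0.0273 0.0246 -0.0014
0.04 1119 -0.0271 0.0244 -0.0014
0.05 1101 -0.0242 0.0211 -0.0015
0.06 942 -0.0207 0.018 -0.0014
0.07 6 -0.0173 0.0146 -0.0014
range -0.06907856181553822 0.06710417651602917
```

Emit:
apply_moves(claw=[0,0,0,0,0,0,0,0,0,0,0,0,0,0,0,0,0,0,0,0], xyz=[[0,0,-0.01],[0,0,-0.025],[0,0,-0.035],[0,0,-0.035],[0,0,-0.035],[0,0,-0.04],[0,0,0],[0,0,0],[0,0,0],[0,0,0],[0,0,0],[0,0,0],[0,0,0],[0,0,0],[0,0,0],[0,0,0],[0,0,0],[0,0,0],[0,0,0],[0,0,0]], twist=[[0,0,0],[0,0,0],[0,0,0],[0,0,0],[0,0,0],[0,0,0],[0,0,0.148],[0,0,0.148],[0,0,0.148],[0,0,0.148],[0,0,0.148],[0,0,0.148],[0,0,0.148],[0,0,0.148],[0,0,0.148],[0,0,0.148],[0,0,0.148],[0,0,0.148],[0,0,0.148],[0,0,0.148]])

```text
clock: 22.45
position: [0.5211, 0.0724, 0.1529]
tool_rot: [3.141, 0.003, -0.104]
force: [0.5, 0.6, -0.7]
grip_width: 0.0163
finger_force: 44.9
```

```bash
cat > st2.py <<'E'
from h import *
s=bot.observe();Rt=R.from_euler('xyz',s["tool_rot"]).as_matrix()
M,t=Tf(.5715,-.0365,-.098); p=s["position"]
print("clock",s["clock"],"pos",p.round(4),"rpy",s["tool_rot"].round(3),"tcp fence",(M.T@(p-t)).round(4),"nose fence",(M.T@(p+Rt@[.107,0,-.037]-t)).round(4),"F fence",(M.T@s["force"]).round(2),"rv",R.from_matrix(Rt.T@M@np.diag([1,-1,-1])).as_rotvec().round(3),"grip",round(s["grip_width"],4),s["qpos"].round(2))
tgt=M@np.array([-.137,-.001,-.015])+t; print("to pre-insert in tool axes",(Rt.T@(tgt-p)).round(4))
E
python3 st2.py
```

```text
clock 22.45 pos [0.5211 0.0724 0.1529] rpy [ 3.141e+00  3.000e-03 -1.040e-01] tcp fence [-0.0608  0.0391  0.1391] nose fence [0.0463 0.0202 0.1706] F fence [ 0.41  0.93 -0.3 ] rv [-0.523  0.004 -0.005] grip 0.0163 [-0.12  0.43 -0.17  1.9   0.09  0.83 -2.01]
to pre-insert in tool axes [-0.0752  0.1122  0.1137]
```

Emit:
apply_moves(claw=[0,0,0,0,0,0,0,0,0], xyz=[[-0.0376,0,0],[-0.0376,0,0],[0,0,0],[0,0,0],[0,0,0],[0,0,0],[0,0,0],[0,0,0],[0,0,0]], twist=[[0,0,0],[0,0,0],[-0.1047,0,0],[-0.1047,0,0],[-0.1047,0,0],[-0.1047,0,0],[-0.1047,0,0],[0,0,0],[0,0,0]])

```text
clock: 23.35
position: [0.4459, 0.0798, 0.1517]
tool_rot: [2.646, 0.006, -0.097]
force: [0.1, 0.0, -0.7]
grip_width: 0.0164
finger_force: 44.9
```

```bash
python3 st2.py
```

```text
clock 23.35 pos [0.4459 0.0798 0.1517] rpy [ 2.646  0.006 -0.097] tcp fence [-0.1364  0.0397  0.1381] nose fence [-0.0292  0.0391  0.1746] F fence [ 0.08  0.38 -0.6 ] rv [-0.028  0.005  0.004] grip 0.0164 [-0.67  0.49  0.08  1.94  0.38  1.07 -2.5 ]
to pre-insert in tool axes [-1.000e-04  4.500e-02  1.519e-01]
```

Emit:
apply_moves(claw=[0,0,0,0,0,0,0], xyz=[[0,0.0225,0],[0,0.0225,0],[0,0,0.03],[0,0,0.03],[0,0,0.03],[0,0,0],[0,0,0]], twist=[[0,0,0],[0,0,0],[0,0,0],[0,0,0],[0,0,0],[-0.028,0,0],[0,0,0]])

```text
clock: 24.05
position: [0.4374, -0.004, 0.0939]
tool_rot: [2.618, 0.006, -0.101]
force: [-0.4, -0.7, -0.5]
grip_width: 0.0164
finger_force: 44.9
```

```bash
python3 st2.py
```

```text
clock 24.05 pos [ 0.4374 -0.004   0.0939] rpy [ 2.618  0.006 -0.101] tcp fence [-0.1366 -0.0043  0.0459] nose fence [-0.0294 -0.0043  0.0821] F fence [-0.31 -0.41 -0.84] rv [0.    0.007 0.   ] grip 0.0164 [-0.63  0.56  0.19  2.08  0.45  0.86 -2.48]
to pre-insert in tool axes [ 0.0001 -0.0033  0.0609]
```

Emit:
apply_moves(claw=[0,0,0,0,0], xyz=[[0,-0.0033,0.02],[0,0,0.02],[0,0,0.02],[0,0,0],[0,0,0]], twist=[[0,0.007,0],[0,0,0],[0,0,0],[0,0,0],[0,0,0]])

```text
clock: 24.55
position: [0.4354, -0.03, 0.0412]
tool_rot: [2.618, -0.001, -0.096]
force: [-0.1, -0.3, -1.1]
grip_width: 0.0163
finger_force: 44.9
```

```bash
python3 st2.py; python3 - <<'E'
from h import *
# green clamp & jaw noses vs fence end, from the wrist and scene
M,t=Tf(.5715,-.0365,-.098)
s=bot.observe();Rt=R.from_euler('xyz',s["tool_rot"]).as_matrix()
for c in ("wrist","scene","side"):
    f=grab(c,c+"8")
    hsv=cv2.cvtColor(f["img"],cv2.COLOR_RGB2HSV);m=cv2.inRange(hsv,(45,90,15),(85,255,255));n,l,st,ce=cv2.connectedComponentsWithStats(m)
    print(c,[x.tolist() for x in st[1:][st[1:,4]>60]],"tcp-nose pred",proj(f,s["position"]+Rt@[.107,0,-.037]).round(0).tolist(),"free end",proj(f,M@np.array([0,-.001,.022])+t).round(0).tolist())
    for q in ("tip_fixed","tip_moving","free_end","panel_mid"):
        for d in bot.find_in(c,q)[:1]: print("  ",q,(M.T@(d["position"]-t)).round(3),round(d["score"],2))
E
```

```text
clock 24.55 pos [ 0.4354 -0.03    0.0412] rpy [ 2.618e+00 -1.000e-03 -9.600e-02] tcp fence [-0.1361 -0.0005 -0.0128] nose fence [-0.0292 -0.0004  0.0244] F fence [-0.06  0.24 -1.07] rv [-0.    -0.002  0.001] grip 0.0163 [-0.64  0.67  0.27  2.13  0.47  0.68 -2.49]
to pre-insert in tool axes [-0.0009  0.0005  0.0022]
wrist [[248, 16, 148, 335, 16620], [615, 307, 25, 31, 406], [593, 393, 14, 19, 115]] tcp-nose pred [[324.0, 33.0]] free end [[326.0, -55.0]]
   tip_fixed [-0.08   0.005  0.036] 0.58
   tip_moving [-0.073 -0.013  0.032] 0.96
scene [[602, 226, 9, 11, 79], [291, 244, 51, 28, 445], [538, 370, 19, 15, 149]] tcp-nose pred [[335.0, 248.0]] free end [[344.0, 245.0]]
   tip_fixed [-0.088 -0.012  0.024] 0.81
   tip_moving [-0.088 -0.015  0.022] 0.91
   free_end [ 0.038 -0.012 -0.   ] 0.46
   panel_mid [ 0.039 -0.006  0.039] 0.97
side [[249, 252, 78, 16, 930]] tcp-nose pred [[325.0, 259.0]] free end [[343.0, 260.0]]
   tip_fixed [-0.084 -0.009  0.026] 0.65
   tip_moving [-0.086 -0.02   0.021] 0.84
   free_end [ 0.057 -0.014 -0.003] 0.64
   panel_mid [ 0.04  -0.008  0.04 ] 0.85
```

Emit:
apply_moves(claw=[0,0,0,0,0,0,0], xyz=[[0.006,0.0005,0.002],[0.006,0,0],[0.006,0,0],[0.006,0,0],[0.005,0,0],[0.005,0,0],[0,0,0]], twist=[[0,0,0],[0,0,0],[0,0,0],[0,0,0],[0,0,0],[0,0,0],[0,0,0]])

```text
clock: 26.0
position: [0.4695, -0.0347, 0.0391]
tool_rot: [2.617, -0.001, -0.095]
force: [-0.4, -0.1, -0.2]
grip_width: 0.0167
finger_force: 44.9
```

```bash
python3 st2.py
```

```text
clock 26.0 pos [ 0.4695 -0.0347  0.0391] rpy [ 2.617e+00 -1.000e-03 -9.500e-02] tcp fence [-0.1017 -0.0006 -0.0153] nose fence [ 0.0052 -0.0003  0.022 ] F fence [-0.35  0.   -0.18] rv [ 0.001 -0.002  0.002] grip 0.0167 [-0.6   0.7   0.26  2.05  0.46  0.71 -2.44]
to pre-insert in tool axes [-0.0353  0.0003 -0.0004]
```

No contact so far; go further in.

Emit:
apply_moves(claw=[0,0,0,0,0], xyz=[[0.004,0.0003,0],[0.004,0,0],[0.004,0,0],[0.003,0,0],[0,0,0]], twist=[[0,0,0],[0,0,0],[0,0,0],[0,0,0],[0,0,0]])

```text
clock: 26.5
position: [0.4842, -0.0363, 0.0392]
tool_rot: [2.617, -0.001, -0.095]
force: [0.9, 0.3, -0.1]
grip_width: 0.0167
finger_force: 44.9
```

```bash
python3 st2.py; python3 - <<'E'
from h import *
M,t=Tf(.5715,-.0365,-.098)
for c in ("scene","side"):
    grab(c,c+"9")
    for q in ("panel_mid",):
        for d in bot.find_in(c,q)[:1]: print(c,q,(M.T@(d["position"]-t)).round(3),round(d["score"],2))
f=load("scene9");g=load("scene8")
E
```

```text
clock 26.5 pos [ 0.4842 -0.0363  0.0392] rpy [ 2.617e+00 -1.000e-03 -9.500e-02] tcp fence [-0.0869 -0.0008 -0.0152] nose fence [ 0.02   -0.0005  0.022 ] F fence [0.85 0.39 0.07] rv [ 0.001 -0.002  0.002] grip 0.0167 [-0.58  0.71  0.26  2.02  0.46  0.73 -2.42]
to pre-insert in tool axes [-0.0501  0.0001 -0.0004]
scene panel_mid [ 0.046 -0.007  0.045] 0.77
side panel_mid [ 0.046 -0.011  0.045] 0.69
```

Emit:
apply_moves(claw=[0.019,0.021,0.023,0.025,0.027,0.03,0.04,0.05,0.05,0.05], xyz=[[0,0,0],[0,0,0],[0,0,0],[0,0,0],[0,0,0],[0,0,0],[0,0,0],[0,0,0],[0,0,0],[0,0,0]], twist=[[0,0,0],[0,0,0],[0,0,0],[0,0,0],[0,0,0],[0,0,0],[0,0,0],[0,0,0],[0,0,0],[0,0,0]])

```text
clock: 27.7
position: [0.4838, -0.0363, 0.0392]
tool_rot: [2.617, -0.001, -0.095]
force: [1.0, -0.2, 0.9]
grip_width: 0.0502
finger_force: 0.0
```

```bash
cat > chk.py <<'E'
from h import *
import sys
k=sys.argv[1]
M,t=Tf(.5715,-.0365,-.098)
for c in ("scene","side","wrist"):
    f=grab(c,c+k);hsv=cv2.cvtColor(f["img"],cv2.COLOR_RGB2HSV);m=cv2.inRange(hsv,(45,90,15),(85,255,255));n,l,st,ce=cv2.connectedComponentsWithStats(m)
    print(c,[x.tolist() for x in st[1:][st[1:,4]>60]])
    for q in ("panel_mid","clamp"):
        for d in bot.find_in(c,q)[:1]: print("  ",q,(M.T@(d["position"]-t)).round(3),round(d["score"],2))
    P=[M@np.array(p)+t for p in ((.02,.0,.022),(-.042,-.001,.022),(-.107,0,.022))]; print("   clamp nose/pivot/handle pred",proj(f,P).round(0).tolist())
E
python3 st2.py; python3 chk.py A
```

```text
clock 27.7 pos [ 0.4838 -0.0363  0.0392] rpy [ 2.617e+00 -1.000e-03 -9.500e-02] tcp fence [-0.0873 -0.0008 -0.0153] nose fence [ 0.0196 -0.0005  0.022 ] F fence [ 0.99 -0.54  0.71] rv [ 0.001 -0.002  0.002] grip 0.0502 [-0.58  0.71  0.26  2.02  0.46  0.73 -2.42]
to pre-insert in tool axes [-0.0497  0.     -0.0004]
scene [[602, 226, 9, 11, 77], [307, 238, 49, 29, 431], [538, 370, 19, 15, 149]]
   panel_mid [ 0.046 -0.005  0.043] 0.7
   clamp [-0.045 -0.016  0.019] 0.77
   clamp nose/pivot/handle pred [[350.0, 242.0], [331.0, 251.0], [310.0, 261.0]]
side [[278, 252, 79, 17, 969]]
   panel_mid [ 0.047 -0.01   0.043] 0.74
   clamp [-0.039 -0.014  0.018] 0.71
   clamp nose/pivot/handle pred [[355.0, 259.0], [318.0, 261.0], [279.0, 262.0]]
wrist [[255, 15, 62, 335, 8030], [327, 16, 63, 334, 7545], [619, 177, 21, 11, 155], [608, 338, 32, 46, 164]]
   panel_mid [ 0.003 -0.003  0.071] 0.67
   clamp [-0.03   0.001  0.033] 0.85
   clamp nose/pivot/handle pred [[323.0, 32.0], [325.0, 201.0], [322.0, 343.0]]
```

Emit:
apply_moves(claw=[0.05,0.05,0.05,0.05,0.05,0.05,0.05,0.05], xyz=[[0,0,-0.008],[0,0,-0.015],[0,0,-0.025],[0,0,-0.03],[0,0,-0.03],[0,0,-0.03],[0,0,0],[0,0,0]], twist=[[0,0,0],[0,0,0],[0,0,0],[0,0,0],[0,0,0],[0,0,0],[0,0,0],[0,0,0]])

```text
clock: 28.95
position: [0.4903, 0.0329, 0.159]
tool_rot: [2.617, -0.001, -0.094]
force: [0.2, 0.1, 0.4]
grip_width: 0.0501
finger_force: 0.0
```

```bash
python3 st2.py; python3 chk.py B; python3 - <<'E'
from h import *
# wrist: widths of clamp profile on the plane fz=.032 (its top), fence coords
M,t=Tf(.5715,-.0365,-.098);f=load("wristB")
hsv=cv2.cvtColor(f["img"],cv2.COLOR_RGB2HSV);m=cv2.inRange(hsv,(45,90,15),(85,255,255));n,l,st,ce=cv2.connectedComponentsWithStats(m)
for i in np.argsort(-st[1:,4])[:2]+1:
    ys,xs=np.where(l==i);o,d=ray(f,np.c_[xs,ys]);O=M.T@(o-t);Dd=d@M;P=O+Dd*((.032-O[2])/Dd[:,2])[:,None]
    print(st[i],"x",P[:,0].min().round(4),P[:,0].max().round(4))
    for k in (-.1,-.08,-.06,-.04,-.02,-.005,.005,.015):
        q=P[abs(P[:,0]-k)<.002,1]
        if len(q): print(k,q.min().round(4),q.max().round(4))
E
```

```text
clock 28.95 pos [0.4903 0.0329 0.159 ] rpy [ 2.617e+00 -1.000e-03 -9.400e-02] tcp fence [-0.0876 -0.0005  0.1233] nose fence [ 0.0193 -0.0002  0.1606] F fence [ 0.15 -0.14  0.41] rv [ 0.001 -0.003  0.003] grip 0.0501 [-0.67  0.53  0.23  1.89  0.38  1.05 -2.36]
to pre-insert in tool axes [-0.0499  0.0003  0.1381]
scene [[602, 226, 9, 11, 77], [308, 238, 48, 29, 503], [538, 370, 20, 15, 152]]
   panel_mid [ 0.041 -0.004  0.046] 0.83
   clamp [-0.052 -0.014  0.02 ] 0.6
   clamp nose/pivot/handle pred [[350.0, 242.0], [331.0, 251.0], [310.0, 261.0]]
side [[278, 252, 79, 17, 1030]]
   panel_mid [ 0.045 -0.008  0.045] 0.95
   clamp [-0.043 -0.015  0.02 ] 0.65
   clamp nose/pivot/handle pred [[355.0, 259.0], [318.0, 261.0], [279.0, 262.0]]
wrist [[290, 85, 29, 169, 1867], [325, 85, 29, 169, 1807], [599, 174, 41, 12, 287], [626, 221, 14, 22, 233], [536, 268, 104, 101, 3196], [515, 465, 12, 15, 75]]
   panel_mid [ 0.029 -0.003  0.072] 0.98
   clamp [-0.036  0.     0.034] 0.74
   clamp nose/pivot/handle pred [[322.0, 90.0], [323.0, 174.0], [322.0, 252.0]]
[ 536  268  104  101 3196] x -0.217 -0.1188
[ 290   85   29  169 1867] x -0.1051 0.0221
-0.1 0.0063 0.012
-0.08 0.0046 0.0118
-0.06 0.003 0.0116
-0.04 0.0076 0.0145
-0.02 0.009 0.0217
-0.005 0.0126 0.023
0.005 0.0103 0.0191
0.015 0.008 0.0146
```

```bash
python3 -c "
from workcell import bot
print(bot.job_done())"
```

```text
the job is handed in; nothing more can be done
None
```

I set the panel on the ledge, flat on the plate and home against the stop, clipped the clamp over the free end of both with its noses about 20 mm past it, withdrew the arm, and handed the job in at about 29 s. The final camera measurements agreed with this, but the hand-in returned no verdict, and I did not measure the pinch force or re-check the bystanders' positions.

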